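# Close down the board-washing corner

### The arm

A 7-joint arm with a two-finger parallel gripper is mounted at the origin on the work surface. World frame = base frame: x ahead of the robot, y to its left, z up, the work surface at z = 0. Lengths are in m, angles in rad, forces in N, time in s.
With the tool pointing down it reaches from about 0.425 to 0.875 m from the base axis. Payload 4.7 kg.
Tool frame: the origin (TCP) lies at the very end of the fingers, on their centre line; the grasp point (between the pads) lies 19 mm behind it; z points along the fingers, y is the line along which they close (so a half turn about z gives the same grasp; the last joint's range is limited). The gripper opens to 87 mm and grips with 3 to 60 N. Pads are 19 mm wide; open, the fingers measure 117 mm over their backs; the gripper's body (75 mm by 190 mm) begins 51 mm behind the grasp point.
Start: joints at [-1.234, 0.321, -0.07, 1.45, 0.023, 1.371, -0.057], TCP at [0.206, 0.616, 0.223] pointing down, gripper open.
Joint ranges: [-2.86, 2.86], [-0.3, 2.09], [-1.38, 1.24], [0.06, 2.45], [-1.56, 4.7], [0.09, 2.05], [-2.69, 2.69]. Speed limits (rad/s): [2.57, 2.57, 3.14, 3.14, 3.14, 3.14, 3.14].

### API

Orientations are given as a rotation vector (axis times angle).
In Python, from bench import get_state, get_image, get_calibration, close_job gives the robot as it stands.
- The arm moves only by the shell command python3 -m crank 'ROWS' [FORCE]. ROWS is JSON, a list of rows, each a list of 5 numbers: the opening, from 0 (shut) to 1 (fully open), then the shift along the world's x, y, z in units of 0.2 m (1.0 is 0.2 m), then the turn about the world's z in units of 2 pi rad (1.0 is 2 pi rad). A call has 1 to 5 rows; each row is the pose to reach, as a shift and turn from the pose commanded when the call began, turning the shorter way round; what a row does not reach only later rows make up. A row lasts 1/8 s, in which the tool goes at most 62.5 mm and 10.7 degrees, less where a joint would pass 70% of its speed; a pose out of reach is approached as far as the arm can. A call with a number of a shift or a turn outside -1 to 1 is refused whole. A call with a gripper value outside its range is refused whole. The fingers move at their own pace and stop on an object; FORCE is the grip in N (left out, the last holds). Time passes only in rows, so rows that repeat a pose let the fingers close. It gives the time, the measured TCP pose, the force, the opening and the grip force at its end, in the units of the state.
- get_state(): the state, without advancing time (a new reading comes with each control period).
- get_image(name): name is "scene" or "top" or "wrist"; returns the picture (420x560x3 uint8, red, green, blue); there is no depth.
- get_calibration(name): a dict with "fovy" (degrees; the focal length in pixels is half the picture's height over the tangent of half this angle, whatever the lens; pixels are square), "cx", "cy" (the principal point, pixels), "R" (3x3) and "t" (3): a world point X has camera coordinates R X + t. Camera axes: x right, y down, z forward; pixel columns grow to the right and rows downward; lengths in m; the calibration is good to about 2 mm. A picture is of the moment at which its call begins: read the wrist's pose just before it. get_calibration takes no time and is no camera call; for the wrist camera it gives the pose at the moment of the call.
- close_job(): hands the job in; it is judged then, once.
The state is a dict: "time": time; "joint_positions": joint angles; "qd": joint speeds; "joint_torque": joint torques, N m; "position": TCP position; "tool_rot": TCP orientation; "ft_force": force on the tool from outside, world axes, zero at the start; "torque": the same for the moment, N m; "grip_width": opening from 0.0 (shut) to 1.0 (fully open); "grip_force": force on a finger pad.
Only numpy, scipy, OpenCV 4.12 (cv2) and the standard library are available. Lean on these libraries where they do the work, as an engineer would, in place of code of your own. Each camera call takes 0.05 s, during which the arm holds its last target. There are 200 camera calls.

### The job

Close down the board-washing corner for the day: turn the hotplate's heat knob back to off, and only then lift the steel jug off the hotplate and stand it on the middle of the cork mat, covered with its lid. Lift the funnel out of the flask it was left in and stand it stem down in the mouth of the drain jar, and close every flask on the bench with a stopper from the rack, fully home in its neck. Spare stoppers stay in the rack, the flasks and the jug stay upright, and the other things on the bench are left alone.

Things in the scene. Friction and masses are not known exactly. Their poses are not given: they have to be found in the camera images.
- hotplate: White laboratory hotplate, fixed to the bench: case 300 x 160 mm, control deck at its front (its -x end) 56 mm high, square white ceramic top 150 x 150 mm whose surface is 95 mm above the bench, centred 65 mm along +x. Origin under the middle of the case on the bench; its x axis runs along the case from the deck to the ceramic top, z up.
- heat (a joint): Heat knob of the hotplate, black with a bar grip: angle in rad, 0 = off (against its stop), growing clockwise seen from above (hotter) up to 4.0; starts at 0.8 to 1.4. It turns about the vertical, stiffness about 0.04 N m of friction, and stays where it is left. At 0 the bar lies along the hotplate's x axis with its white line on the -x (front) side.
- heat_grip (a point): Point on the knob's axis in the middle of the bar grip's side faces, 93 mm above the bench. The bar is 42 mm long, 14 mm wide and 32 mm tall (its top 7 mm above this point); it turns with the knob, and this point's x axis lies along the bar.
- jug: Open straight stainless-steel jug, 84 mm across, 100 mm tall, about 0.35 kg, with a black side handle. Origin at the centre of its underside, z up. The handle stands out along its +x: an upright bar 10 mm (radial) x 16 mm wide (along y) from z = 23 to 93 mm, centred at x = 79 mm, joined to the wall by two arms 16 mm wide at z = 29 and 87 mm. It starts on the ceramic top. Inside it is 78 mm across.
- lid: Steel lid of the jug, 92 mm across, 42 mm tall, 90 g: a slightly tapered lip below, 66 mm across at its foot and 71 mm at z = 8 mm, which goes inside the jug's rim; a disc from z = 8 to 12 mm that rests on the rim; a round black grip knob 24 mm across from z = 12 to 42 mm. Origin at the centre of the lip's underside, z up. It starts lying knob up on the bench; when it is on the jug its origin is 92 mm above the jug's.
- mat: Square cork mat 130 x 130 x 6 mm, fixed flat on the bench beside the hotplate. Origin at the centre of its underside; its top is 6 mm above the bench.
- funnel: White plastic filter funnel, 97 mm tall, 60 g: stem 16 mm across at the foot widening to 22 mm at z = 42 mm, then a cone from 22 to 56 mm across up to z = 67 mm, then an upright cup 58 mm across up to the rim at z = 97 mm. Origin at the foot of the stem, z up towards the rim. It starts standing in the mouth of flask_a, its origin 88 mm above that flask's foot.
- jar: Empty clear-glass drain jar, 90 mm across, 90 mm tall, with a short neck 55 mm across and a round mouth of 40 mm bore at the top. Origin at the centre of its underside, z up. With the funnel standing in its mouth the funnel's origin is 35 mm above the jar's.
- rack: White plastic block 130 x 130 x 45 mm, fixed, with four round holes at x, y = +-31 mm in which the stoppers stand. Origin at the centre of its underside.
- flask_a: Amber glass conical flask, 84 mm across the base, 140 mm tall, 0.3 kg, neck 44 mm across outside (49 mm at the rim bead) with a straight round bore of 35 mm and at least 50 mm deep. Origin at the centre of its underside, z up; a stopper that is fully home has its origin 105 mm above this one. The funnel starts in this one.
- flask_b: Amber glass conical flask, 84 mm across the base, 140 mm tall, 0.3 kg, neck 44 mm across outside (49 mm at the rim bead) with a straight round bore of 35 mm and at least 50 mm deep. Origin at the centre of its underside, z up; a stopper that is fully home has its origin 105 mm above this one. May be absent.
- flask_c: Amber glass conical flask, 84 mm across the base, 140 mm tall, 0.3 kg, neck 44 mm across outside (49 mm at the rim bead) with a straight round bore of 35 mm and at least 50 mm deep. Origin at the centre of its underside, z up; a stopper that is fully home has its origin 105 mm above this one. May be absent.
- flask_d: Amber glass conical flask, 84 mm across the base, 140 mm tall, 0.3 kg, neck 44 mm across outside (49 mm at the rim bead) with a straight round bore of 35 mm and at least 50 mm deep. Origin at the centre of its underside, z up; a stopper that is fully home has its origin 105 mm above this one. May be absent.
- stopper_1: Blue plastic tapered stopper, 72 mm long, 40 g: plug 25 mm across at the foot widening to 31 mm at z = 35 mm, flange 42 mm across from z = 35 to 40 mm, round grip knob 24 mm across from z = 40 to 72 mm. Origin at the centre of the plug's foot, z up towards the knob. Starts upright in the rack, flange resting on the rack's top; any stopper fits any flask, and its flange rests on the rim when it is fully home.
- stopper_2: Blue plastic tapered stopper, 72 mm long, 40 g: plug 25 mm across at the foot widening to 31 mm at z = 35 mm, flange 42 mm across from z = 35 to 40 mm, round grip knob 24 mm across from z = 40 to 72 mm. Origin at the centre of the plug's foot, z up towards the knob. Starts upright in the rack, flange resting on the rack's top; any stopper fits any flask, and its flange rests on the rim when it is fully home.
- stopper_3: Blue plastic tapered stopper, 72 mm long, 40 g: plug 25 mm across at the foot widening to 31 mm at z = 35 mm, flange 42 mm across from z = 35 to 40 mm, round grip knob 24 mm across from z = 40 to 72 mm. Origin at the centre of the plug's foot, z up towards the knob. Starts upright in the rack, flange resting on the rack's top; any stopper fits any flask, and its flange rests on the rim when it is fully home.
- stopper_4: Blue plastic tapered stopper, 72 mm long, 40 g: plug 25 mm across at the foot widening to 31 mm at z = 35 mm, flange 42 mm across from z = 35 to 40 mm, round grip knob 24 mm across from z = 40 to 72 mm. Origin at the centre of the plug's foot, z up towards the knob. Starts upright in the rack, flange resting on the rack's top; any stopper fits any flask, and its flange rests on the rim when it is fully home.
- solder_reel: Orange reel of solder standing on end, 60 mm across, 52 mm tall. Not part of the job; origin at the middle of its underside.
- brush: Yellow-handled cleaning brush lying flat, 150 mm long along its x, about 20 mm high. Not part of the job; origin at the middle of its underside.
- bracket: Orange plastic angle bracket, 60 x 45 mm, 46 mm tall. Not part of the job; origin at the middle of its underside.
- multimeter: Yellow hand-held multimeter lying flat, 175 x 85 x 36 mm, long along its x. Not part of the job; origin at the middle of its underside.
- cutters: Red-handled side cutters lying flat, 130 mm long along their x. Not part of the job; origin at the middle of its underside.
Not all that is in view belongs to the job. What is shaped like the jug but yellow is not meant.

How it is judged:
On the way, in this order (a step that is already met when the one before it is completed fails the run):
1. the heat knob is turned back to off (value of joint heat below 0.15 rad), for 0.2 s.
2. the jug stands on the cork mat (horizontal distance between jug and mat below 0.035 m and height (world z) of jug below 0.012 m and angle between jug's own z axis and vertical below 0.08 rad and linear speed of jug below 0.02 m/s), for 0.3 s.
At the end, for the whole second after the job is handed in: Heat knob within 0.15 rad of off; jug upright on the mat, centres within 35 mm, its lid resting flat on its rim; funnel upright in the jar's mouth; every flask upright with a stopper home in its neck (flange within 4 mm of the rim); spare stoppers within 10 mm of their starts; all at rest (all of step 2 and value of joint heat below 0.15 rad and horizontal distance between lid and jug below 0.008 m and z of lid in the frame of jug between 0.086 and 0.096 m and angle between the z axis of lid and the z axis of jug, either way round below 0.06 rad and horizontal distance between funnel and jar below 0.012 m and z of funnel in the frame of jar between 0.025 and 0.042 m and angle between funnel's own z axis and vertical below 0.15 rad and angle between each of jar, flask_a, flask_b, flask_c, flask_d's own z axis and vertical below 0.1 rad and ((horizontal distance between stopper_1 and flask_a below 0.006 m and z of stopper_1 in the frame of flask_a between 0.1 and 0.109 m and angle between the z axis of stopper_1 and the z axis of flask_a, either way round below 0.08 rad) or (horizontal distance between stopper_2 and flask_a below 0.006 m and z of stopper_2 in the frame of flask_a between 0.1 and 0.109 m and angle between the z axis of stopper_2 and the z axis of flask_a, either way round below 0.08 rad) or (horizontal distance between stopper_3 and flask_a below 0.006 m and z of stopper_3 in the frame of flask_a between 0.1 and 0.109 m and angle between the z axis of stopper_3 and the z axis of flask_a, either way round below 0.08 rad) or (horizontal distance between stopper_4 and flask_a below 0.006 m and z of stopper_4 in the frame of flask_a between 0.1 and 0.109 m and angle between the z axis of stopper_4 and the z axis of flask_a, either way round below 0.08 rad)) and ((horizontal distance between stopper_1 and flask_b below 0.006 m and z of stopper_1 in the frame of flask_b between 0.1 and 0.109 m and angle between the z axis of stopper_1 and the z axis of flask_b, either way round below 0.08 rad) or (horizontal distance between stopper_2 and flask_b below 0.006 m and z of stopper_2 in the frame of flask_b between 0.1 and 0.109 m and angle between the z axis of stopper_2 and the z axis of flask_b, either way round below 0.08 rad) or (horizontal distance between stopper_3 and flask_b below 0.006 m and z of stopper_3 in the frame of flask_b between 0.1 and 0.109 m and angle between the z axis of stopper_3 and the z axis of flask_b, either way round below 0.08 rad) or (horizontal distance between stopper_4 and flask_b below 0.006 m and z of stopper_4 in the frame of flask_b between 0.1 and 0.109 m and angle between the z axis of stopper_4 and the z axis of flask_b, either way round below 0.08 rad)) and ((horizontal distance between stopper_1 and flask_c below 0.006 m and z of stopper_1 in the frame of flask_c between 0.1 and 0.109 m and angle between the z axis of stopper_1 and the z axis of flask_c, either way round below 0.08 rad) or (horizontal distance between stopper_2 and flask_c below 0.006 m and z of stopper_2 in the frame of flask_c between 0.1 and 0.109 m and angle between the z axis of stopper_2 and the z axis of flask_c, either way round below 0.08 rad) or (horizontal distance between stopper_3 and flask_c below 0.006 m and z of stopper_3 in the frame of flask_c between 0.1 and 0.109 m and angle between the z axis of stopper_3 and the z axis of flask_c, either way round below 0.08 rad) or (horizontal distance between stopper_4 and flask_c below 0.006 m and z of stopper_4 in the frame of flask_c between 0.1 and 0.109 m and angle between the z axis of stopper_4 and the z axis of flask_c, either way round below 0.08 rad)) and ((horizontal distance between stopper_1 and flask_d below 0.006 m and z of stopper_1 in the frame of flask_d between 0.1 and 0.109 m and angle between the z axis of stopper_1 and the z axis of flask_d, either way round below 0.08 rad) or (horizontal distance between stopper_2 and flask_d below 0.006 m and z of stopper_2 in the frame of flask_d between 0.1 and 0.109 m and angle between the z axis of stopper_2 and the z axis of flask_d, either way round below 0.08 rad) or (horizontal distance between stopper_3 and flask_d below 0.006 m and z of stopper_3 in the frame of flask_d between 0.1 and 0.109 m and angle between the z axis of stopper_3 and the z axis of flask_d, either way round below 0.08 rad) or (horizontal distance between stopper_4 and flask_d below 0.006 m and z of stopper_4 in the frame of flask_d between 0.1 and 0.109 m and angle between the z axis of stopper_4 and the z axis of flask_d, either way round below 0.08 rad)) and ((horizontal distance between stopper_1 and flask_a below 0.006 m and z of stopper_1 in the frame of flask_a between 0.1 and 0.109 m and angle between the z axis of stopper_1 and the z axis of flask_a, either way round below 0.08 rad) or (horizontal distance between stopper_1 and flask_b below 0.006 m and z of stopper_1 in the frame of flask_b between 0.1 and 0.109 m and angle between the z axis of stopper_1 and the z axis of flask_b, either way round below 0.08 rad) or (horizontal distance between stopper_1 and flask_c below 0.006 m and z of stopper_1 in the frame of flask_c between 0.1 and 0.109 m and angle between the z axis of stopper_1 and the z axis of flask_c, either way round below 0.08 rad) or (horizontal distance between stopper_1 and flask_d below 0.006 m and z of stopper_1 in the frame of flask_d between 0.1 and 0.109 m and angle between the z axis of stopper_1 and the z axis of flask_d, either way round below 0.08 rad) or distance of stopper_1 from where it was at the start of the episode below 0.01 m) and ((horizontal distance between stopper_2 and flask_a below 0.006 m and z of stopper_2 in the frame of flask_a between 0.1 and 0.109 m and angle between the z axis of stopper_2 and the z axis of flask_a, either way round below 0.08 rad) or (horizontal distance between stopper_2 and flask_b below 0.006 m and z of stopper_2 in the frame of flask_b between 0.1 and 0.109 m and angle between the z axis of stopper_2 and the z axis of flask_b, either way round below 0.08 rad) or (horizontal distance between stopper_2 and flask_c below 0.006 m and z of stopper_2 in the frame of flask_c between 0.1 and 0.109 m and angle between the z axis of stopper_2 and the z axis of flask_c, either way round below 0.08 rad) or (horizontal distance between stopper_2 and flask_d below 0.006 m and z of stopper_2 in the frame of flask_d between 0.1 and 0.109 m and angle between the z axis of stopper_2 and the z axis of flask_d, either way round below 0.08 rad) or distance of stopper_2 from where it was at the start of the episode below 0.01 m) and ((horizontal distance between stopper_3 and flask_a below 0.006 m and z of stopper_3 in the frame of flask_a between 0.1 and 0.109 m and angle between the z axis of stopper_3 and the z axis of flask_a, either way round below 0.08 rad) or (horizontal distance between stopper_3 and flask_b below 0.006 m and z of stopper_3 in the frame of flask_b between 0.1 and 0.109 m and angle between the z axis of stopper_3 and the z axis of flask_b, either way round below 0.08 rad) or (horizontal distance between stopper_3 and flask_c below 0.006 m and z of stopper_3 in the frame of flask_c between 0.1 and 0.109 m and angle between the z axis of stopper_3 and the z axis of flask_c, either way round below 0.08 rad) or (horizontal distance between stopper_3 and flask_d below 0.006 m and z of stopper_3 in the frame of flask_d between 0.1 and 0.109 m and angle between the z axis of stopper_3 and the z axis of flask_d, either way round below 0.08 rad) or distance of stopper_3 from where it was at the start of the episode below 0.01 m) and ((horizontal distance between stopper_4 and flask_a below 0.006 m and z of stopper_4 in the frame of flask_a between 0.1 and 0.109 m and angle between the z axis of stopper_4 and the z axis of flask_a, either way round below 0.08 rad) or (horizontal distance between stopper_4 and flask_b below 0.006 m and z of stopper_4 in the frame of flask_b between 0.1 and 0.109 m and angle between the z axis of stopper_4 and the z axis of flask_b, either way round below 0.08 rad) or (horizontal distance between stopper_4 and flask_c below 0.006 m and z of stopper_4 in the frame of flask_c between 0.1 and 0.109 m and angle between the z axis of stopper_4 and the z axis of flask_c, either way round below 0.08 rad) or (horizontal distance between stopper_4 and flask_d below 0.006 m and z of stopper_4 in the frame of flask_d between 0.1 and 0.109 m and angle between the z axis of stopper_4 and the z axis of flask_d, either way round below 0.08 rad) or distance of stopper_4 from where it was at the start of the episode below 0.01 m) and linear speed of each of funnel, lid, flask_a, flask_b, flask_c, flask_d below 0.02 m/s); the robot touches nothing.
It fails at once if the jug is lifted from the hotplate (by more than 25 mm) while the heat is on (height (world z) of jug above 0.12 m and value of joint heat above 0.15 rad).
It fails at once if the jug is tipped by more than 0.6 rad (angle between jug's own z axis and vertical above 0.6 rad).
It fails at once if a flask is knocked over (angle between any of flask_a, flask_b, flask_c, flask_d's own z axis and vertical above 0.7 rad).
It fails at once if one of the other things on the bench is pushed more than 50 mm (distance of any of solder_reel, brush, bracket, multimeter, cutters from where it was at the start of the episode above 0.05 m).
Of flask_b, flask_c, flask_d only 1 to 3 are there at a start; the rules pass over those that are not, and their reading is None.
At some moment in a run one of jug, flask_a, flask_b, flask_c, flask_d may be knocked a few centimetres aside while the robot is not near it.
It also fails if it takes over 210 s, if anything falls off the work surface, if the arm or the gripper's body presses on something with over 40 N, if the wrist force passes 120 N, or if a joint passes its speed limit or range.

## Working session

There is one attempt and no reset: what is moved stays moved. The work goes in short steps, Python scripts to look and compute and a shell command to move; the robot and the scene stay as the last step left them, time stands still between calls to the robot, and variables do not carry over. Pictures are saved under pics/ and viewed, at most 14 in all, crops included, and the job is handed in when it is done.

```bash
ls; mkdir -p pics; python3 - <<'E'
from bench import *
import cv2
for n in("scene","top"):
    im=get_image(n);cv2.imwrite(f"pics/{n}0.png",cv2.cvtColor(im,cv2.COLOR_RGB2BGR) if 0 else im[:,:,::-1]);print(n,get_calibration(n))
print(get_state())
E
```

```text
pics
scene {'fovy': 57.54769146957702, 'cx': 286.51560904159913, 'cy': 209.75197068535036, 'R': array([[-0.73534215,  0.67765539, -0.00742204],
       [ 0.54271162,  0.58228124, -0.60532029],
       [-0.40587684, -0.44914555, -0.7959474 ]]), 't': array([ 0.37747663, -0.29946144,  1.46409655])}
top {'fovy': 46.15535063190119, 'cx': 276.1935498208361, 'cy': 199.10644150917645, 'R': array([[-6.81579296e-04, -9.99976361e-01, -6.84206071e-03],
       [-9.82634557e-01,  1.93927391e-03, -1.85541279e-01],
       [ 1.85550162e-01,  6.59678421e-03, -9.82612650e-01]]), 't': array([0.05271921, 0.59312343, 1.29382736])}
{'time': 0.1, 'joint_positions': array([-1.23388472,  0.32171806, -0.07013071,  1.45157505,  0.02257558,
        1.3707852 , -0.05686687]), 'qd': array([ 0.00025383, -0.00197233,  0.00031029, -0.00170859,  0.00042545,
       -0.0018608 , -0.0005951 ]), 'joint_torque': array([-6.17942101e-05, -4.92572737e+01, -4.05581212e-01, -3.13402104e+01,
       -6.42089825e-02,  3.94428510e-02,  6.05809760e-05]), 'position': array([0.20605355, 0.61594647, 0.22158018]), 'tool_rot': array([-5.04681880e-01, -3.10056850e+00,  2.64557192e-03]), 'ft_force': array([-0.30766531,  0.25050967, -0.36336602]), 'torque': array([-0.00446126,  0.01557228,  0.02184297]), 'grip_force': 0.0, 'grip_width': 0.9997351281233026}
```

View pics/top0.png

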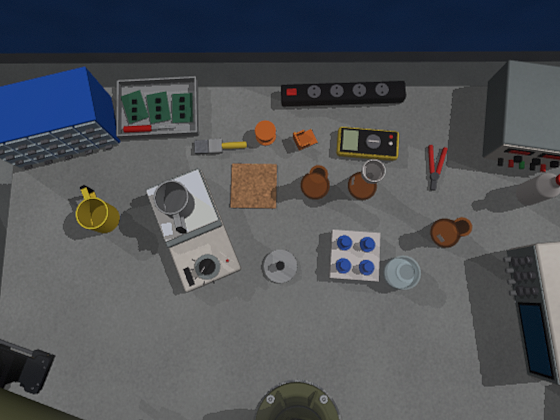

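View pics/scene0.png

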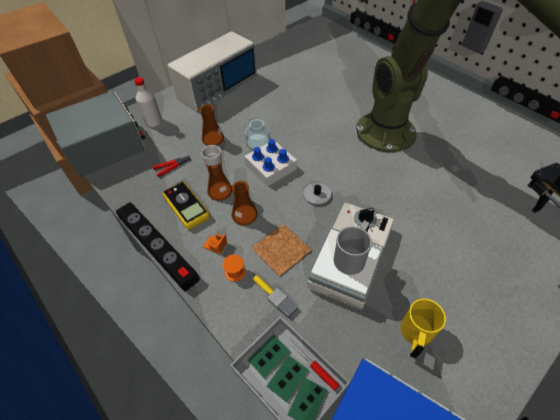

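The top view shows the hotplate at (190,230) with the jug at (172,197), the knob at (207,266), the mat at (254,186) and the lid at (280,266). The rack is at (355,256) and the jar at (402,272). There are three flasks, at (315,184), (361,186, holding the funnel) and (445,233).

```bash
cat > h.py <<'E'
from bench import *
import numpy as np, cv2
def ray(cal,u,v,z,H=420):
    f=H/2/np.tan(np.radians(cal["fovy"])/2)
    R=np.array(cal["R"]);t=np.array(cal["t"])
    d=R.T@np.array([(u-cal["cx"])/f,(v-cal["cy"])/f,1]);c=-R.T@t
    return c+d*(z-c[2])/d[2]
def crop(im,x,y,w,h,k,name,x2=None):
    cv2.imwrite(f"pics/{name}.png",cv2.resize(np.ascontiguousarray(im[y:y+h,x:x+w,::-1]),None,fx=k,fy=k,interpolation=cv2.INTER_CUBIC))
def proj(cal,X,H=420):
    f=H/2/np.tan(np.radians(cal["fovy"])/2)
    p=np.array(cal["R"])@np.array(X)+np.array(cal["t"]);return cal["cx"]+f*p[0]/p[2],cal["cy"]+f*p[1]/p[2]
E
python3 - <<'E'
from h import *
im=cv2.imread("pics/top0.png")[:,:,::-1]
crop(im,140,155,160,120+20,4,"c1");crop(im,300,155,190,140,4,"c2")
E
```

```text
(no output)
```

View pics/c1.png

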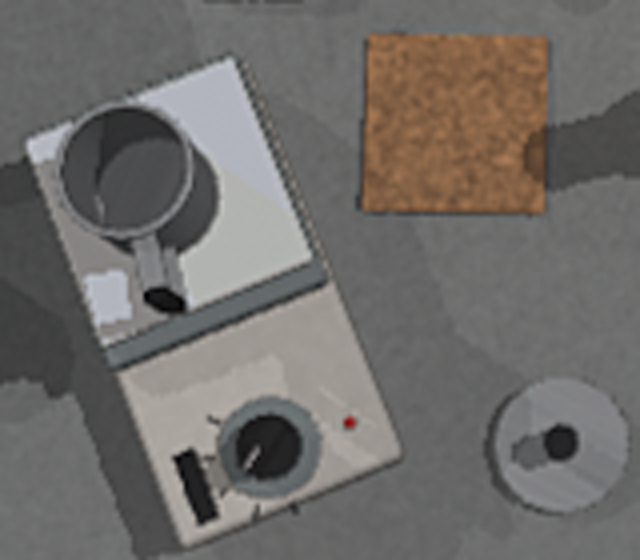

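View pics/c2.png

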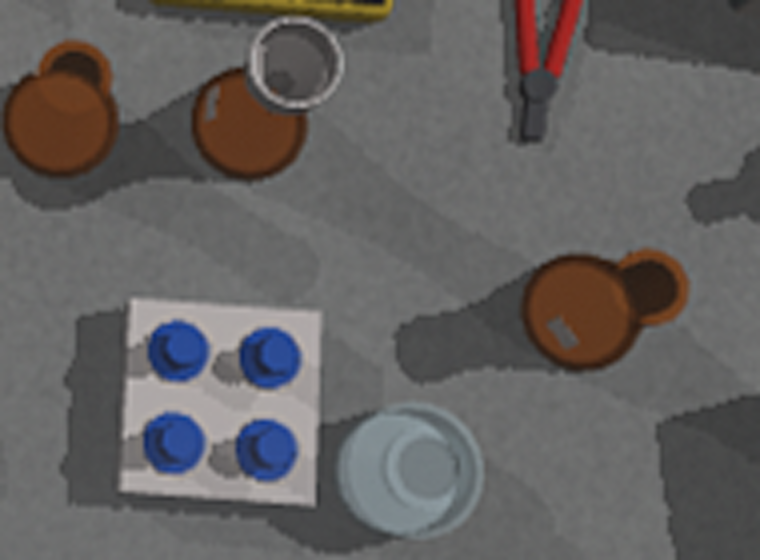

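```bash
python3 - <<'E'
from h import *
c=get_calibration("top")
def P(n,ox,u,v,z):
    p=ray(c,ox+(u+.5)/4-.5,155+(v+.5)/4-.5,z);print(n,p.round(4),"r",np.hypot(p[0],p[1]).round(3));return p
A=140;B=300
P("mat",A,455,124,.006)
a=P("mat1",A,367,35,.006);b=P("mat2",A,548,37,.006);print(np.linalg.norm(a-b))
P("jug",A,126,171,.195);P("handle",A,165,300,.188)
P("lid",A,562,446,.012);P("lidk",A,561,442,.042)
P("knob",A,265,447,.1)
q=[P("cer",A,*x,.095) for x in((25,145),(238,57),(313,262),(103,347))]
q=np.array(q);ctr=q.mean(0);ax=(q[0]+q[1]-q[2]-q[3])/2;print("cerc",ctr,"axis",np.degrees(np.arctan2(ax[1],ax[0])),np.linalg.norm(q[0]-q[1]),np.linalg.norm(q[1]-q[2]))
u=ax/np.linalg.norm(ax);print("hot origin",ctr-.065*u)
q=[P("deckfront",A,*x,.056) for x in((187,548),(402,457))];print((q[0]+q[1])/2+.15*u)
P("fb",B,73,74,.14);P("fbbase",B,61,122,.01)
P("funnel",B,297,63,.185);P("fabase",B,250,123,.01)
P("fc",B,652,287,.14);P("fcbase",B,580,312,.01)
P("jar",B,423,467,.09);P("jarb",B,411,470,.03)
r=P("rack",B,222,402,.045);a=P("r1",B,130,298,.045);b=P("r2",B,322,311,.045);d=b-a;print(np.linalg.norm(d),np.degrees(np.arctan2(d[1],d[0])))
for i,x in enumerate(((186,350),(278,355),(181,442),(271,446))):P("s%d"%i,B,*x,.082)
w=get_calibration("wrist");s=get_state();print(w,"cam",-np.array(w["R"]).T@w["t"],s["position"])
E
```

```text
mat [0.6419 0.1174 0.006 ] r 0.653
mat1 [0.7076 0.1814 0.006 ] r 0.73
mat2 [0.7058 0.051  0.006 ] r 0.708
0.13042171409108452
jug [0.5717 0.309  0.195 ] r 0.65
handle [0.4929 0.2836 0.188 ] r 0.569
lid [0.4134 0.0415 0.012 ] r 0.415
lidk [0.4145 0.0422 0.042 ] r 0.417
knob [0.4084 0.2334 0.1   ] r 0.47
cer [0.6088 0.3996 0.095 ] r 0.728
cer [0.669 0.259 0.095] r 0.717
cer [0.5296 0.2055 0.095 ] r 0.568
cer [0.4737 0.3419 0.095 ] r 0.584
cerc [0.57028624 0.30153723 0.095     ] axis 22.05079298845886 0.15295595017005695 0.14922540771782794
hot origin [0.5100409  0.27713438 0.095     ]
deckfront [0.3444 0.2899 0.056 ] r 0.45
deckfront [0.4039 0.1483 0.056 ] r 0.43
[0.51318243 0.27538035 0.056     ]
fb [ 0.6455 -0.0566  0.14  ] r 0.648
fbbase [ 0.6421 -0.0579  0.01  ] r 0.645
funnel [ 0.6412 -0.1927  0.185 ] r 0.67
fabase [ 0.6411 -0.1922  0.01  ] r 0.669
fc [ 0.5061 -0.4204  0.14  ] r 0.658
fcbase [ 0.5057 -0.4176  0.01  ] r 0.656
jar [ 0.3955 -0.2829  0.09  ] r 0.486
jarb [ 0.396  -0.2898  0.03  ] r 0.491
rack [ 0.4409 -0.1609  0.045 ] r 0.469
r1 [ 0.5116 -0.1004  0.045 ] r 0.521
r2 [ 0.5025 -0.2308  0.045 ] r 0.553
0.13065531176032483 -93.99397265675876
s0 [ 0.4724 -0.1326  0.082 ] r 0.491
s1 [ 0.469  -0.1931  0.082 ] r 0.507
s2 [ 0.4122 -0.1277  0.082 ] r 0.432
s3 [ 0.4095 -0.1864  0.082 ] r 0.45
{'fovy': 63.37753624883471, 'cx': 283.4118224219929, 'cy': 210.41877063993056, 'R': array([[ 0.31649326,  0.94859356, -0.00150454],
       [ 0.90350583, -0.30096604,  0.30511747],
       [ 0.28897965, -0.09792698, -0.95231353]]), 't': array([-0.64918662, -0.03822462,  0.39191943])} cam [0.12674262 0.64268943 0.38391645] [0.20605355 0.61594647 0.22158018]
```

```bash
python3 -m crank '[[1,0.55,-1,0.4,0],[1,0.55,-1,0.4,0],[1,0.55,-1,0.4,0],[1,0.55,-1,0.4,0],[1,0.55,-1,0.4,0]]' 20; python3 -m crank '[[1,0.46,-0.915,0,0],[1,0.46,-0.915,0,0],[1,0.46,-0.915,0,0],[1,0.46,-0.915,0,0],[1,0.46,-0.915,0,0]]'
python3 - <<'E'
from h import *
a=get_image("wrist");w=get_calibration("wrist");b=get_image("scene");print(proj(w,[.4084,.2334,.1]))
s=np.vstack([a,b])
cv2.imwrite("pics/w1.png",np.hstack([cv2.resize(a,(800,600))])[:,:,::-1])
crop(b,300,50,200,150,4,"s1")
np.save("w1.npy",dict(w),allow_pickle=True)
E
```

```text
time: 0.72
position: [0.3201, 0.413, 0.3046]
tool_rot: [0.517, 3.096, 0.004]
ft_force: [-0.9, -0.3, 0.0]
grip_width: 1.003
grip_force: 0.0
time: 1.35
position: [0.4081, 0.2336, 0.3022]
tool_rot: [-0.507, -3.1, -0.0]
ft_force: [0.2, 0.6, -0.5]
grip_width: 0.999
grip_force: 0.0
(np.float64(282.1904227292983), np.float64(183.23397709001665))
```

View pics/w1.png

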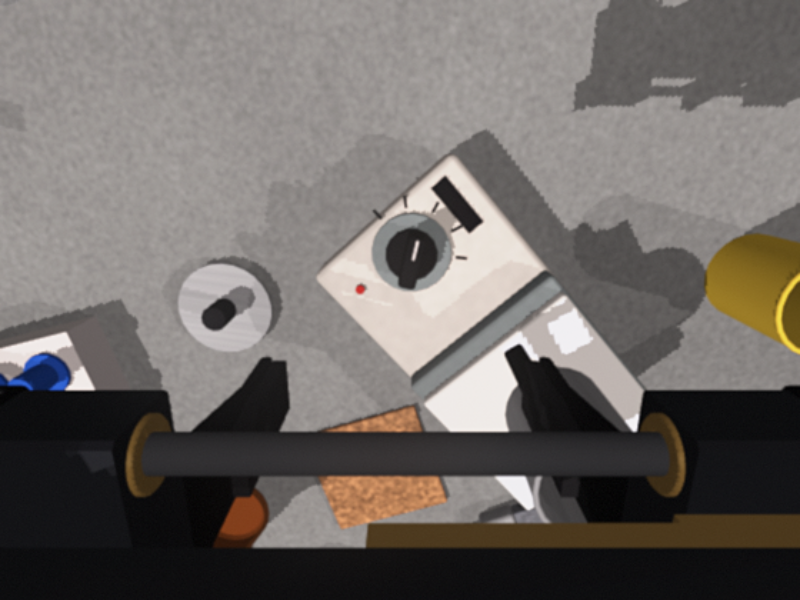

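View pics/s1.png

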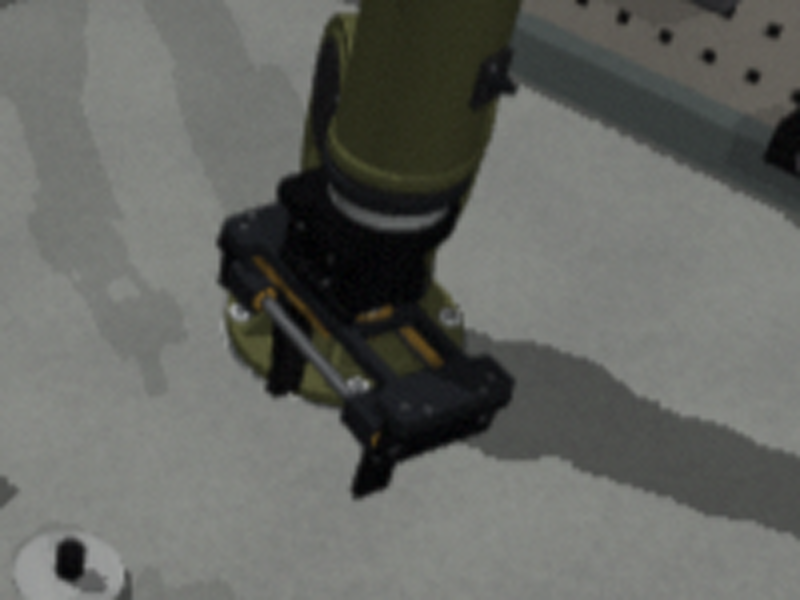

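The gripper body is long along its closing axis. The knob's white line runs from (413,261) to (417,241) in the wrist picture, and the bar's ends are at about (408,284) and (418,240).

```bash
python3 - <<'E'
from h import *
w=np.load("w1.npy",allow_pickle=True).item();k=1/1.42857
P=lambda u,v:ray(w,u*k,v*k,.1)
for a,b in(((413,261),(417,241)),((408,284),(418,240))):
    p,q=P(*a),P(*b);d=q-p;print(p.round(4),q.round(4),np.linalg.norm(d),np.degrees(np.arctan2(d[1],d[0])))
h=ray(w,570*k,333*k,.095)
E
```

```text
[0.4102 0.2408 0.1   ] [0.3964 0.2485 0.1   ] 0.01578624544973446 150.86065196470074
[0.4264 0.2314 0.1   ] [0.3959 0.2494 0.1   ] 0.03540931234786049 149.40195822101256
```

```bash
python3 - <<'E'
from h import *
w=np.load("w1.npy",allow_pickle=True).item();k=1/1.42857
print(ray(w,411*k,251*k,.06),ray(get_calibration("top"),140+268.5/4-.5,155+446.5/4-.5,.06))
E
python3 -m crank '[[1,0.01,0.01,-0.4,-0.015],[1,0.01,0.01,-0.7,-0.015],[1,0.01,0.01,-0.7,-0.015]]'
python3 - <<'E'
from h import *
a=get_image("wrist");w=get_calibration("wrist");cv2.imwrite("pics/w2.png",cv2.resize(a,(800,600))[:,:,::-1])
np.save("w2.npy",dict(w),allow_pickle=True);print(proj(w,[.410,.2356,.1]))
E
```

```text
[0.4104668  0.23960491 0.06      ] [0.41109221 0.23732354 0.06      ]
time: 1.82
position: [0.4067, 0.2358, 0.1587]
tool_rot: [-0.643, -3.07, 0.009]
ft_force: [-0.2, 0.8, 1.0]
grip_width: 1.0
grip_force: 0.0
(np.float64(284.7651327539569), np.float64(231.30914235999296))
```

View pics/w2.png

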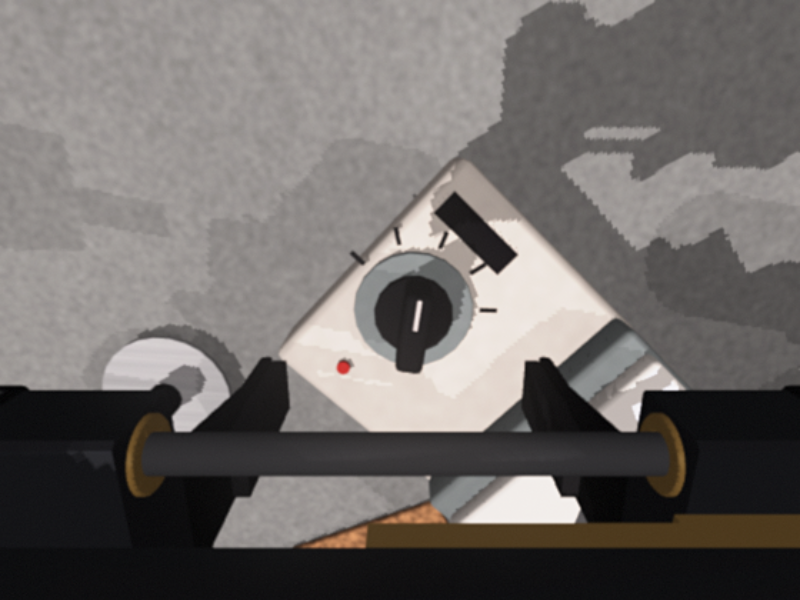

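```bash
python3 - <<'E'
from h import *
from scipy.spatial.transform import Rotation as Ro
w=np.load("w2.npy",allow_pickle=True).item();k=1/1.42857
P=lambda u,v,z=.1:ray(w,u*k,v*k,z)
p,q=P(413,332),P(418,300);d=q-p;print(p,q,np.degrees(np.arctan2(d[1],d[0])),"dial",P(415,308,.06))
s=get_state();R=Ro.from_rotvec(s["tool_rot"]).as_matrix();print(s["position"],R.round(3), "tool-frame offset of bar pts",R.T@(p-s["position"]),R.T@(q-s["position"]),R.T@(P(415,308,.06)-s["position"]))
E
```

```text
[0.41195638 0.23804882 0.1       ] [0.39785756 0.24674939 0.1       ] 148.32070627226307 dial [0.41348219 0.23909234 0.06      ]
[0.4075626  0.23588484 0.15920204] [[-0.916  0.402 -0.005]
 [ 0.402  0.916 -0.004]
 [ 0.003 -0.005 -1.   ]] tool-frame offset of bar pts [-0.00333819  0.00407191  0.05917048] [0.01306924 0.00636788 0.05920939] [-0.00444095  0.00585964  0.09915804]
```

```bash
python3 -m crank '[[1,0.022,0.008,-0.2,0],[1,0.022,0.008,-0.415,0],[1,0.022,0.008,-0.415,0],[0.1,0.022,0.008,-0.415,0],[0.1,0.022,0.008,-0.415,0]]' 20; python3 -m crank '[[0.1,0,0,0,0],[0.1,0,0,0,0],[0.1,0,0,0,0]]' 20
```

```text
time: 2.5
position: [0.4163, 0.2384, 0.0822]
tool_rot: [0.649, 3.071, 0.006]
ft_force: [0.0, -0.4, -0.3]
grip_width: 0.852
grip_force: 0.0
time: 2.88
position: [0.4147, 0.2371, 0.0798]
tool_rot: [0.65, 3.073, 0.001]
ft_force: [0.7, -0.0, 0.7]
grip_width: 0.514
grip_force: 0.0
```

```bash
python3 -m crank '[[0,-0.01,0,-0.01,0],[0,-0.01,0,-0.01,0],[0,-0.01,0,-0.01,0],[0,-0.01,0,-0.01,0],[0,-0.01,0,-0.01,0]]' 20;python3 -m crank '[[0,0,0,0,0],[0,0,0,0,0]]' 20
```

```text
time: 3.5
position: [0.4126, 0.2371, 0.0775]
tool_rot: [-0.65, -3.074, -0.0]
ft_force: [0.3, 0.5, -1.6]
grip_width: 0.161
grip_force: 20.0
time: 3.75
position: [0.4126, 0.2371, 0.0775]
tool_rot: [0.65, 3.074, 0.0]
ft_force: [-0.2, 1.7, -1.2]
grip_width: 0.155
grip_force: 20.0
```

```bash
python3 -m crank '[[0,0,0,0,0.027],[0,0,0,0,0.054],[0,0,0,0,0.08],[0,0,0,0,0.105],[0,0,0,0,0.125]]' 40;python3 -m crank '[[0,0,0,0,0.006],[0,0,0,0,0.012],[0,0,0,0,0.012]]';python3 - <<'E'
from h import *
from scipy.spatial.transform import Rotation as Ro
s=get_state();R=Ro.from_rotvec(s["tool_rot"]).as_matrix();print(np.degrees(np.arctan2(R[1,1],R[0,1])),s["torque"],s["position"],s["grip_width"],s["joint_positions"])
E
```

```text
time: 4.38
position: [0.4126, 0.2375, 0.0775]
tool_rot: [-0.582, 3.087, 0.001]
ft_force: [0.5, 1.8, -2.0]
grip_width: 0.156
grip_force: 40.0
time: 4.75
position: [0.4126, 0.2375, 0.0776]
tool_rot: [-0.688, 3.065, 0.002]
ft_force: [0.2, 2.5, -2.1]
grip_width: 0.164
grip_force: 40.0
115.29575091025045 [ 0.58363271  0.04652216 -0.76771242] [0.41258005 0.23754115 0.07758012] 0.1639191316091073 [-0.78163091  0.07797005  0.21256274  2.04830415 -0.0207912   1.01656085
  1.45352855]
```

```bash
python3 -m crank '[[0.6,0,0,0,0],[0.6,0,0,0,0],[0.6,0,0,0.3,0],[0.6,0,0,0.6,0],[0.6,0,0,0.9,0]]';python3 -m crank '[[0.6,0,0,0.2,0],[0.6,0.2,0.1,0.2,-0.029],[0.6,0.5,0.3,0.2,-0.058],[0.6,0.7,0.4,0.2,-0.087],[0.6,0.85,0.4,0.2,-0.116]]';python3 -m crank '[[0.6,0.12,0.05,0,-0.029],[0.6,0.12,0.05,0,-0.058],[0.6,0.12,0.05,0,-0.087],[0.6,0.12,0.05,0,-0.116],[0.6,0.12,0.05,0,-0.127]]';
python3 - <<'E'
from h import *
from scipy.spatial.transform import Rotation as Ro
s=get_state();R=Ro.from_rotvec(s["tool_rot"]).as_matrix();print(np.degrees(np.arctan2(R[1,1],R[0,1])),s["position"])
a=get_image("wrist");w=get_calibration("wrist");b=get_image("top");cv2.imwrite("pics/w3.png",np.hstack([a[:,:,::-1],b[130:,100:290,::-1].repeat(1,0)[:290] if 0 else cv2.resize(b[130:340,130:250,::-1],(240,420))]))
np.save("w3.npy",dict(w),allow_pickle=True)
for t in np.arange(0,360,60):print(np.array(proj(w,[.5717+.042*np.cos(np.radians(t)),.309+.042*np.sin(np.radians(t)),.195])).round(),end=" ")
E
```

```text
time: 5.38
position: [0.4125, 0.2364, 0.2596]
tool_rot: [-0.691, 3.064, -0.001]
ft_force: [1.1, 0.2, -0.1]
grip_width: 0.575
grip_force: 0.0
time: 6.0
position: [0.5836, 0.3192, 0.296]
tool_rot: [-0.451, -3.108, 0.002]
ft_force: [0.0, 0.1, -0.2]
grip_width: 0.6
grip_force: 0.0
time: 6.62
position: [0.6066, 0.3267, 0.2974]
tool_rot: [1.623, 2.689, -0.002]
ft_force: [0.3, -0.3, 0.1]
grip_width: 0.602
grip_force: 0.0
27.76864248796008 [0.60661426 0.32668343 0.29735455]
[281. 231.] [278. 182.] [230. 157.] [187. 185.] [194. 234.] [239. 256.]
```

View pics/w3.png

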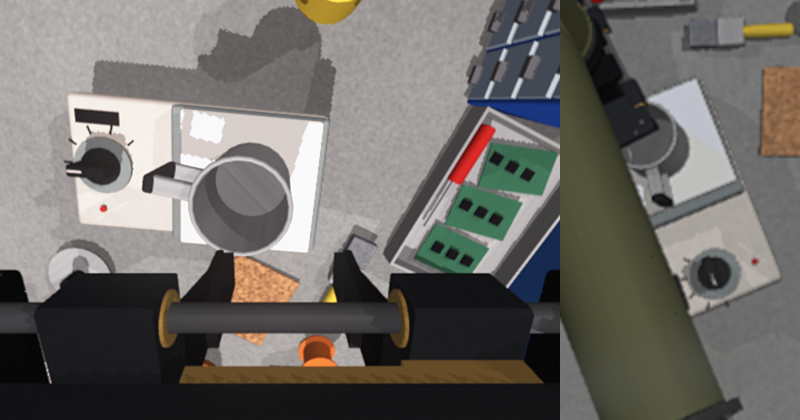

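The bar now lies along the hotplate axis with the white line at the front end (72,169), so the heat is off. The jug rim is centred at about (241,200) in the wrist picture.

```bash
python3 - <<'E'
from h import *
w=np.load("w3.npy",allow_pickle=True).item()
l,r,t,b=[ray(w,*x,.195) for x in((191,205),(292,196),(243,145),(240,254))];print(l,r,t,b,(l+r)/2,(t+b)/2,np.linalg.norm(l-r),np.linalg.norm(t-b))
E
```

```text
[0.53880105 0.29518566 0.195     ] [0.60788182 0.34009238 0.195     ] [0.55530463 0.35838138 0.195     ] [0.59285646 0.27432711 0.195     ] [0.57334144 0.31763902 0.195     ] [0.57408055 0.31635425 0.195     ] 0.08239396369871604 0.09206117741434533
```

```bash
python3 -m crank '[[0.6,0.012,0.027,-0.25,0],[0.6,0.012,0.027,-0.5,0],[0.6,0.012,0.027,-0.735,0],[0.6,0.012,0.027,-0.735,0],[0,0.012,0.027,-0.735,0]]' 30;python3 -m crank '[[0,0,0,0,0],[0,0,0,0,0],[0,0,0,0,0],[0,0,0,0,0],[0,0,0,0,0]]' 60
```

```text
time: 7.35
position: [0.6101, 0.3328, 0.1528]
tool_rot: [1.618, 2.691, 0.004]
ft_force: [-0.6, 0.0, 0.6]
grip_width: 0.548
grip_force: 0.0
time: 7.98
position: [0.6089, 0.3323, 0.1507]
tool_rot: [-1.619, -2.692, 0.0]
ft_force: [-0.1, -0.9, 1.2]
grip_width: 0.047
grip_force: 59.3
```

```bash
python3 -m crank '[[0,0,0,0.1,0],[0,0,0,0.25,0],[0,0.05,-0.15,0.3,0],[0,0.12,-0.35,0.3,0],[0,0.2,-0.55,0.3,0]]';python3 -m crank '[[0,0.07,-0.2,0,0],[0,0.145,-0.38,-0.1,0],[0,0.145,-0.43,-0.3,0],[0,0.145,-0.43,-0.5,0],[0,0.145,-0.43,-0.65,0]]';
python3 - <<'E'
from h import *
b=get_image("scene");crop(b,200,100,240,180,3,"s4");print(get_state()["position"],get_state()["ft_force"])
E
```

```text
time: 8.6
position: [0.6495, 0.2217, 0.2118]
tool_rot: [1.618, 2.692, 0.002]
ft_force: [0.2, -0.2, -2.8]
grip_width: 0.046
grip_force: 59.3
time: 9.22
position: [0.6775, 0.1363, 0.0794]
tool_rot: [-1.619, -2.691, 0.001]
ft_force: [-0.3, 0.6, -2.7]
grip_width: 0.048
grip_force: 59.3
[0.67512477 0.136087   0.07499881] [-1.30703153 -0.65997472 -7.11064108]
```

View pics/s4.png

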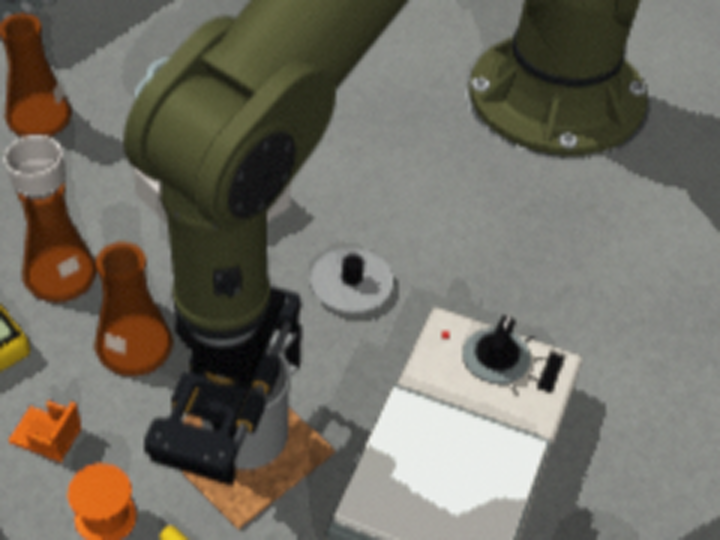

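The jug is held upright just above the mat. I'll lower it and release.

```bash
python3 -m crank '[[0,0,0,-0.03,0],[0,0,0,-0.06,0],[0,0,0,-0.08,0],[0,0,0,-0.08,0]]';python3 -m crank '[[0.55,0,0,0,0],[0.55,0,0,0,0],[0.55,0,0,0,0],[0.55,0,0,0,0]]' 20; python3 -m crank '[[0.55,0,0,0,0],[0.55,0,0,0.2,0],[0.55,0,0,0.5,0],[0.55,0,0,0.8,0],[0.55,0,0,1,0]]'
python3 - <<'E'
from h import *
from scipy.spatial.transform import Rotation as Ro
s=get_state();R=Ro.from_rotvec(s["tool_rot"]).as_matrix();print(np.degrees(np.arctan2(R[1,1],R[0,1])),s["position"],s["joint_positions"])
E
```

```text
time: 9.78
position: [0.6782, 0.1366, 0.065]
tool_rot: [1.619, 2.692, 0.001]
ft_force: [0.0, -0.6, -3.4]
grip_width: 0.047
grip_force: 59.3
time: 10.28
position: [0.6782, 0.1364, 0.0649]
tool_rot: [1.619, 2.692, 0.001]
ft_force: [-0.0, -0.8, 0.7]
grip_width: 0.416
grip_force: 0.0
time: 10.9
position: [0.6788, 0.1363, 0.2684]
tool_rot: [1.618, 2.69, 0.004]
ft_force: [-0.0, 0.2, 0.8]
grip_width: 0.549
grip_force: 0.0
27.935344382523375 [0.67878961 0.13627804 0.26839469] [-0.57114506  0.41706214  0.47889854  1.27977424 -0.18889798  1.48467314
  0.37531034]
```

```bash
python3 -m crank '[[0.8,-0.3,-0.1,0,-0.02],[0.8,-0.55,-0.2,0,-0.04],[0.8,-0.8,-0.3,-0.1,-0.061],[0.8,-1,-0.4,-0.2,-0.061],[0.8,-1,-0.47,-0.4,-0.061]]';python3 -m crank '[[0.8,-0.15,0,-0.2,0],[0.8,-0.27,0,-0.2,0],[0.8,-0.27,0,-0.2,0]]'
python3 - <<'E'
from h import *
s=get_state();print(s["position"],s["tool_rot"])
a=get_image("wrist");w=get_calibration("wrist");cv2.imwrite("pics/w5.png",cv2.resize(a,(800,600))[:,:,::-1])
np.save("w5.npy",dict(w),allow_pickle=True);print(np.array(proj(w,[.4145,.042,.042]))*1.4286)
b=get_image("top");cv2.imwrite("pics/t5.png",b[:,:,::-1])
E
```

```text
time: 11.52
position: [0.4771, 0.0424, 0.1857]
tool_rot: [2.101, 2.335, 0.009]
ft_force: [1.2, 0.1, -0.0]
grip_width: 0.8
grip_force: 0.0
time: 11.9
position: [0.4228, 0.0425, 0.1443]
tool_rot: [-2.101, -2.334, -0.001]
ft_force: [-0.2, 0.1, 0.1]
grip_width: 0.8
grip_force: 0.0
[0.42279274 0.0424726  0.14430902] [-2.10106706e+00 -2.33410851e+00 -7.09389958e-04]
[386.15994881 298.50603798]
```

View pics/w5.png

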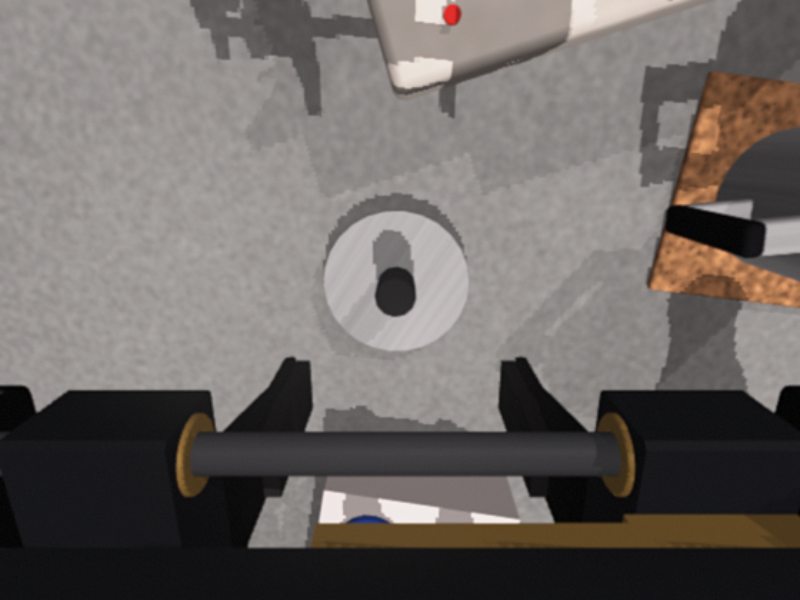

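The lid knob is at (396,296), centred between the fingers to within a few mm.

```bash
python3 -m crank '[[0.8,-0.015,0,-0.2,0],[0.8,-0.015,0,-0.4,0],[0.8,-0.015,0,-0.6,0],[0.8,-0.015,0,-0.64,0],[0.8,-0.015,0,-0.64,0]]';python3 -m crank '[[0.1,0,0,0,0],[0.1,0,0,0,0],[0.1,0,0,0,0],[0.1,0,0,0,0],[0.1,0,0,0,0]]' 20;python3 -m crank '[[0.1,0,0,0,0],[0.1,0,0,0,0],[0.1,0,0,0,0]]' 30
```

```text
time: 12.62
position: [0.4221, 0.0423, 0.0172]
tool_rot: [2.102, 2.333, -0.0]
ft_force: [-0.1, -0.2, 0.5]
grip_width: 0.798
grip_force: 0.0
time: 13.25
position: [0.4208, 0.0425, 0.0166]
tool_rot: [-2.102, -2.334, 0.0]
ft_force: [0.1, -0.5, 0.3]
grip_width: 0.317
grip_force: 0.3
time: 13.62
position: [0.4208, 0.0424, 0.0166]
tool_rot: [-2.102, -2.334, 0.001]
ft_force: [-2.7, 0.6, 1.9]
grip_width: 0.265
grip_force: 30.0
```

```bash
python3 - <<'E'
from h import *
b=get_image("top");crop(b,200,130,200,150,4,"t6")
E
```

```text
(no output)
```

View pics/t6.png

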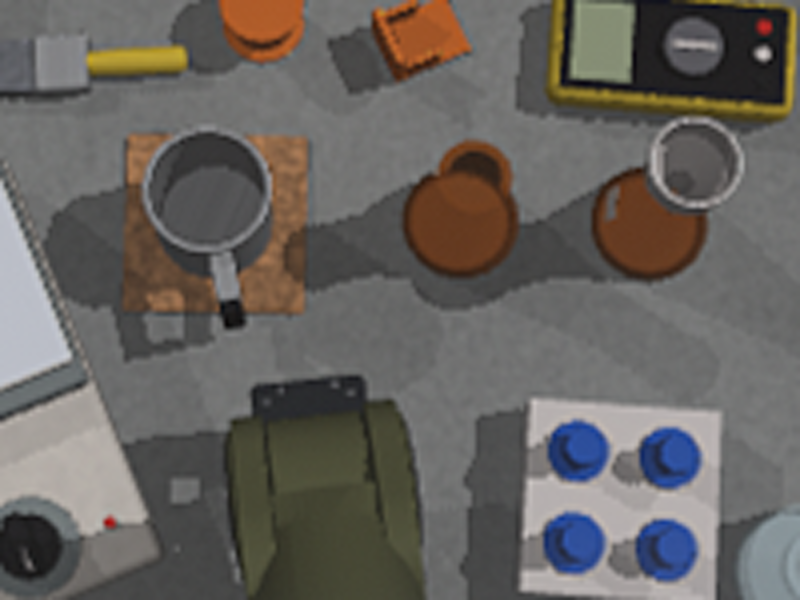

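```bash
python3 - <<'E'
from h import *
c=get_calibration("top")
P=lambda u,v,z:ray(c,200+(u+.5)/4-.5,130+(v+.5)/4-.5,z)
print("jug",P(207,190,.106),"l/r",P(143,190,.106),P(271,190,.106),"tb",P(207,127,.106),P(207,253,.106),"fb",P(476,180-4,.14),P(460,222,.01),"fun",P(697,164,.185))
E
python3 -m crank '[[0.1,0,0,0.2,0],[0.1,0,0,0.5,0],[0.1,0,0,0.7,0],[0.1,0.1,0.05,0.9,0],[0.1,0.3,0.12,0.9,0]]'
```

```text
jug [0.64327039 0.11751369 0.106     ] l/r [0.64336792 0.16005944 0.106     ] [0.64317291 0.07498734 0.106     ] tb [0.68649149 0.11788819 0.106     ] [0.60057231 0.11714371 0.106     ] fb [ 0.64415864 -0.05847892  0.14      ] [ 0.64210032 -0.05716859  0.01      ] fun [ 0.64060596 -0.19268838  0.185     ]
time: 14.3
position: [0.4837, 0.0673, 0.2004]
tool_rot: [2.1, 2.333, 0.013]
ft_force: [0.7, 0.1, -0.8]
grip_width: 0.268
grip_force: 30.0
```

```bash
python3 -m crank '[[0.1,0.25,0.08,0,0],[0.1,0.5,0.16,0,0],[0.1,0.75,0.24,0,0],[0.1,0.81,0.255,0,0],[0.1,0.81,0.255,-0.1,0]]';python3 -m crank '[[0.1,0,0,-0.08,0],[0.1,0,0,-0.2,0],[0.1,0,0,-0.2,0]]'; python3 - <<'E'
from h import *
for i in range(3):print(get_state()["position"]);get_image("top")
E
```

```text
time: 14.92
position: [0.6442, 0.117, 0.1765]
tool_rot: [2.101, 2.332, 0.002]
ft_force: [-0.4, -0.5, -1.7]
grip_width: 0.264
grip_force: 30.0
time: 15.3
position: [0.64, 0.1169, 0.1341]
tool_rot: [-2.101, -2.331, 0.006]
ft_force: [-0.0, 0.5, -0.2]
grip_width: 0.265
grip_force: 30.0
[0.63999235 0.11692484 0.13405502]
[0.64130082 0.11706277 0.13574467]
[0.6423199  0.11720694 0.13689181]
```

```bash
python3 -m crank '[[0.1,0.003,0,-0.03,0],[0.1,0.003,0,-0.06,0],[0.1,0.003,0,-0.09,0],[0.1,0.003,0,-0.105,0],[0.1,0.003,0,-0.105,0]]';python3 -m crank '[[0.6,0,0,0,0],[0.6,0,0,0,0],[0.6,0,0,0,0],[0.6,0,0,0,0]]';python3 -m crank '[[0.6,0,0,0.3,0],[0.6,0,0,0.6,0],[0.9,0,-0.1,0.95,0],[0.9,0,-0.4,0.95,0],[0.9,0,-0.7,0.95,0]]'
```

```text
time: 16.08
position: [0.6436, 0.1174, 0.1153]
tool_rot: [2.102, 2.334, -0.001]
ft_force: [0.4, -0.1, -0.6]
grip_width: 0.269
grip_force: 30.0
time: 16.58
position: [0.6437, 0.1175, 0.1157]
tool_rot: [2.102, 2.334, 0.0]
ft_force: [-0.0, 0.4, -0.6]
grip_width: 0.577
grip_force: 0.0
time: 17.2
position: [0.6443, -0.0237, 0.3076]
tool_rot: [2.098, 2.334, 0.004]
ft_force: [0.3, -0.3, -0.2]
grip_width: 0.844
grip_force: 0.0
```

```bash
cat >> h.py <<'E'
def blobs(im,lo=(2,120,40),hi=(13,255,190),amin=120):
    m=cv2.inRange(cv2.cvtColor(np.ascontiguousarray(im),cv2.COLOR_RGB2HSV),lo,hi)
    n,_,s,c=cv2.connectedComponentsWithStats(m)
    return [(tuple(c[i].round(1)),tuple(int(v) for v in s[i])) for i in range(1,n) if s[i][4]>amin and c[i][1]>150]
E
python3 - <<'E'
from h import *
print(*blobs(cv2.imread("pics/top0.png")[:,:,::-1]),sep="\n");print(*blobs(get_image("top")),sep="\n");print(get_state()["position"])
E
```

```text
((np.float64(253.7), np.float64(185.5)), (231, 164, 45, 44, 1411))
((np.float64(315.1), np.float64(183.2)), (301, 165, 28, 34, 680))
((np.float64(360.8), np.float64(187.4)), (348, 172, 28, 27, 464))
((np.float64(449.5), np.float64(230.8)), (431, 217, 41, 30, 796))
((np.float64(269.3), np.float64(187.7)), (260, 164, 16, 44, 277))
((np.float64(360.7), np.float64(187.4)), (348, 172, 28, 27, 466))
((np.float64(455.4), np.float64(239.4)), (436, 227, 42, 29, 829))
[ 0.64253313 -0.03698643  0.30740501]
```

Flask_c has been knocked about 2 cm, and the others are where they were. Next is the funnel.

```bash
python3 -m crank '[[1,0,-0.25,0,0],[1,-0.01,-0.5,0,0],[1,-0.01,-0.75,0,0],[1,-0.01,-0.84,0,0],[1,-0.01,-0.84,0,0]]';python3 -m crank '[[1,0,0,0,0],[1,0,0,0,0]]'
```

```text
time: 17.88
position: [0.6413, -0.1916, 0.3055]
tool_rot: [-2.105, -2.332, 0.0]
ft_force: [0.0, 0.6, 0.4]
grip_width: 1.001
grip_force: 0.0
time: 18.12
position: [0.6424, -0.1879, 0.3055]
tool_rot: [-2.098, -2.338, -0.001]
ft_force: [0.1, -0.4, -0.0]
grip_width: 0.998
grip_force: 0.0
```

```bash
python3 -m crank '[[1,-0.003,-0.01,-0.25,0],[1,-0.003,-0.01,-0.5,0],[1,-0.003,-0.01,-0.7,0],[1,-0.003,-0.01,-0.77,0],[1,-0.003,-0.01,-0.77,0]]' 12;python3 -m crank '[[0.55,0,0,0,0],[0.55,0,0,0,0],[0.55,0,0,0,0],[0.55,0,0,0,0],[0.55,0,0,0,0]]'
```

```text
time: 18.75
position: [0.6412, -0.1917, 0.1516]
tool_rot: [-2.101, -2.335, 0.0]
ft_force: [-0.9, -0.6, 0.3]
grip_width: 0.999
grip_force: 0.0
time: 19.38
position: [0.6418, -0.1925, 0.1523]
tool_rot: [2.101, 2.333, 0.002]
ft_force: [1.9, 0.5, 1.8]
grip_width: 0.653
grip_force: 12.0
```

```bash
python3 -m crank '[[0.55,0,0,0.1,0],[0.55,0,0,0.3,0],[0.55,0,0,0.5,0],[0.55,-0.1,-0.03,0.6,0],[0.55,-0.3,-0.11,0.6,0]]' 15;python3 -m crank '[[0.55,-0.25,-0.09,0,0],[0.55,-0.5,-0.18,0,0],[0.55,-0.75,-0.27,0,0],[0.55,-0.93,-0.342,0,0],[0.55,-0.93,-0.342,0,0]]';python3 -m crank '[[0.55,0,0,0,0],[0.55,0,0,0,0]]'
python3 - <<'E'
from h import *
s=get_state();print(s["position"])
a=get_image("wrist");w=get_calibration("wrist");s=get_state();print(s["position"]);b=get_image("top");print(*blobs(b),sep="\n")
cv2.imwrite("pics/w7.png",np.hstack([a[:,:,::-1],cv2.resize(b[150:300,420:500,::-1],(224,420))]))
np.save("w7.npy",dict(w),allow_pickle=True);print(np.array(proj(w,[.3955,-.283,.09])))
E
```

```text
time: 20.0
position: [0.5821, -0.2143, 0.2744]
tool_rot: [2.097, 2.334, 0.002]
ft_force: [0.3, -0.6, -0.7]
grip_width: 0.657
grip_force: 15.0
time: 20.62
position: [0.3919, -0.2853, 0.2728]
tool_rot: [2.109, 2.328, 0.005]
ft_force: [0.9, 0.9, -0.8]
grip_width: 0.652
grip_force: 15.0
time: 20.88
position: [0.3959, -0.2824, 0.2717]
tool_rot: [2.101, 2.336, -0.001]
ft_force: [0.8, -0.4, 0.1]
grip_width: 0.649
grip_force: 15.0
[ 0.39586655 -0.28235297  0.27173584]
[ 0.39580312 -0.28239466  0.27159043]
((np.float64(269.4), np.float64(184.1)), (260, 164, 16, 44, 225))
((np.float64(315.2), np.float64(183.2)), (301, 165, 28, 34, 681))
((np.float64(363.7), np.float64(183.5)), (348, 166, 32, 33, 672))
((np.float64(460.1), np.float64(232.6)), (450, 227, 23, 15, 162))
[282.54931966 186.96694274]
```

View pics/w7.png

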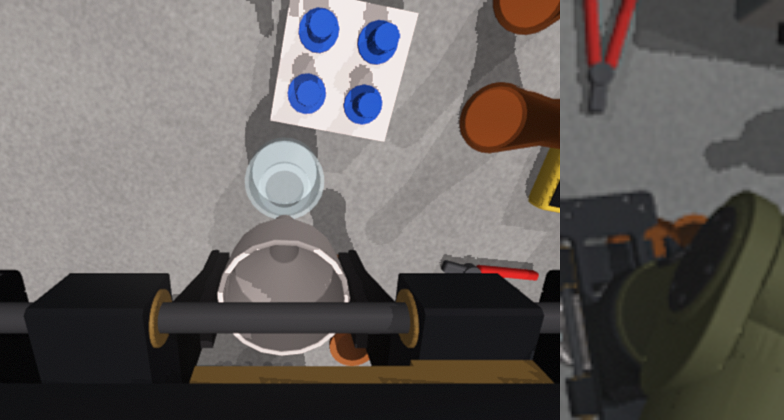

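The jar's mouth is at (285,186), as predicted, and the funnel hangs straight. I'll insert it.

```bash
python3 -m crank '[[0.55,0,0,-0.2,0],[0.55,0,0,-0.4,0],[0.55,0,0,-0.6,0],[0.55,0,0,-0.75,0],[0.55,0,0,-0.83,0]]';python3 -m crank '[[0.55,0,0,-0.015,0],[0.55,0,0,-0.03,0],[0.55,0,0,-0.03,0]]'
```

```text
time: 21.6
position: [0.3945, -0.2824, 0.1039]
tool_rot: [-2.1, -2.334, 0.003]
ft_force: [0.3, -2.0, 4.6]
grip_width: 0.654
grip_force: 15.0
time: 21.98
position: [0.3961, -0.2839, 0.1008]
tool_rot: [2.101, 2.332, 0.001]
ft_force: [0.3, -1.8, 1.4]
grip_width: 0.655
grip_force: 15.0
```

```bash
python3 -m crank '[[0.9,0,0,0,0],[1,0,0,0,0],[1,0,0,0,0],[1,0,0,0.2,0],[1,0,0,0.5,0]]';python3 -m crank '[[1,0,0,0.1,0],[0.5,0.18,0.22,0.1,0],[0.5,0.367,0.448,0.1,0],[0.5,0.367,0.448,0.1,0],[0.5,0.367,0.448,0.1,0]]';python3 - <<'E'
from h import *
get_image("top");a=get_image("wrist");w=get_calibration("wrist");b=get_image("top");s=get_state();print(s["position"]);print(*blobs(b),sep="\n")
cv2.imwrite("pics/w8.png",a[:,:,::-1]);cv2.imwrite("pics/t8.png",b[:,:,::-1])
np.save("w8.npy",dict(w),allow_pickle=True);print(np.array(proj(w,[.4693,-.1934,.082])));print("blue",*blobs(a,(100,120,40),(130,255,255),60),sep="\n")
# blue blobs in wrist without the y filter
m=cv2.inRange(cv2.cvtColor(np.ascontiguousarray(b),cv2.COLOR_RGB2HSV),(105,120,60),(130,255,255));n,_,st,c=cv2.connectedComponentsWithStats(m);print([(c[i].round(1),st[i]) for i in range(1,n) if st[i][4]>60])
E
```

```text
time: 22.6
position: [0.3936, -0.2819, 0.1992]
tool_rot: [-2.1, -2.331, 0.003]
ft_force: [1.7, -1.1, -0.3]
grip_width: 0.997
grip_force: 0.0
time: 23.22
position: [0.4679, -0.1938, 0.2193]
tool_rot: [-2.102, -2.334, 0.002]
ft_force: [-0.2, -0.3, 0.3]
grip_width: 0.634
grip_force: 0.0
[ 0.46753655 -0.19475485  0.21959944]
((np.float64(269.2), np.float64(183.2)), (260, 164, 16, 44, 199))
((np.float64(315.1), np.float64(183.3)), (301, 165, 28, 34, 678))
((np.float64(363.7), np.float64(182.6)), (348, 166, 32, 33, 676))
((np.float64(464.5), np.float64(239.3)), (451, 227, 27, 29, 423))
[284.84766549 196.77393107]
blue
((np.float64(226.8), np.float64(177.3)), (207, 157, 41, 41, 1316))
((np.float64(288.3), np.float64(187.7)), (269, 168, 40, 41, 1244))
[(array([278.4,  25.7]), array([    0,     0,   560,    53, 28073], dtype=int32)), (array([ 54. , 104.4]), array([   0,   66,  120,   77, 6113], dtype=int32)), (array([343.9, 242.2]), array([337, 235,  15,  15, 167], dtype=int32)), (array([367.1, 243.9]), array([360, 237,  15,  15, 177], dtype=int32)), (array([342.9, 265.2]), array([336, 258,  15,  15, 170], dtype=int32)), (array([366.1, 267. ]), array([359, 260,  15,  15, 175], dtype=int32))]
```

```bash
python3 - <<'E'
from h import *
w=np.load("w8.npy",allow_pickle=True).item();c=get_calibration("top")
print(ray(w,288.4,187.9,.05),ray(w,226.8,177.3,.05))
for p in((343.9,242.2),(367.1,243.9),(342.9,265.2),(366.1,267)):print(ray(c,*p,.052).round(4))
b=cv2.imread("pics/t8.png");crop(b[:,:,::-1],290,150,200,140,4,"t8c")
E
```

```text
[ 0.47293628 -0.1926347   0.05      ] [ 0.41090887 -0.18814887  0.05      ]
[ 0.4752 -0.1307  0.052 ]
[ 0.4705 -0.193   0.052 ]
[ 0.4136 -0.1264  0.052 ]
[ 0.4087 -0.1882  0.052 ]
```

View pics/t8c.png

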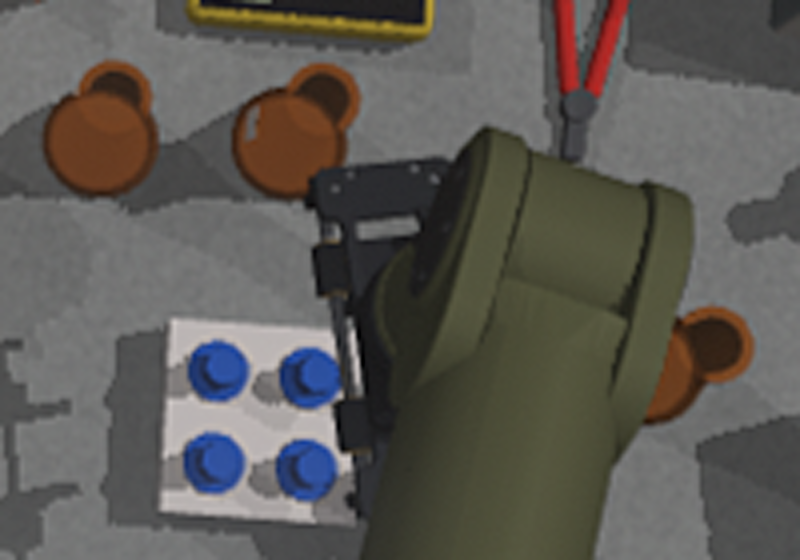

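```bash
python3 - <<'E'
from h import *
c=get_calibration("top")
for n,p in dict(b=(115,97),a=(322,100),c=(713,345)).items():print(n,ray(c,290+(p[0]+.5)/4-.5,150+(p[1]+.5)/4-.5,.14))
# rim bead via bright-amber ring mask
E
python3 -m crank '[[0.5,0.01,0.003,-0.25,0],[0.5,0.01,0.003,-0.5,0],[0.5,0.01,0.003,-0.7,0],[0.5,0.01,0.003,-0.815,0],[0.5,0.01,0.003,-0.815,0]]';python3 -m crank '[[0.1,0,0,0,0],[0.1,0,0,0,0],[0.1,0,0,0,0],[0.1,0,0,0,0]]' 30
```

```text
b [ 0.64349539 -0.05782137  0.14      ]
a [ 0.64119055 -0.19147437  0.14      ]
c [ 0.48196249 -0.43192874  0.14      ]
time: 24.0
position: [0.4683, -0.1934, 0.0553]
tool_rot: [-2.103, -2.33, 0.004]
ft_force: [-0.6, 0.5, 0.1]
grip_width: 0.5
grip_force: 0.0
time: 24.5
position: [0.4713, -0.193, 0.0576]
tool_rot: [2.101, 2.333, 0.002]
ft_force: [-0.3, 0.1, 6.3]
grip_width: 0.261
grip_force: 30.0
```

```bash
python3 -m crank '[[0.1,0,0,0.15,0],[0.1,0,0,0.4,0],[0.1,0,0,0.65,0],[0.1,0.05,0,0.85,0],[0.1,0.25,0,0.85,0]]';python3 -m crank '[[0.1,0.25,0.003,0,0],[0.1,0.5,0.005,0,0],[0.1,0.6,0.005,0,0],[0.1,0.6,0.005,0,0],[0.1,0.6,0.005,0,0]]';python3 -m crank '[[0.1,0,0,0,0]]'; python3 - <<'E'
from h import *
for i in range(3):print(get_state()["position"]);b=get_image("top")
E
```

```text
time: 25.12
position: [0.5219, -0.1939, 0.2312]
tool_rot: [2.1, 2.33, 0.01]
ft_force: [-0.1, 0.3, -0.7]
grip_width: 0.257
grip_force: 30.0
time: 25.75
position: [0.6393, -0.1923, 0.2264]
tool_rot: [-2.103, -2.333, 0.001]
ft_force: [-0.5, 0.0, -0.2]
grip_width: 0.258
grip_force: 30.0
time: 25.88
position: [0.6395, -0.1922, 0.2271]
tool_rot: [-2.104, -2.333, -0.001]
ft_force: [-0.6, -0.1, 0.7]
grip_width: 0.258
grip_force: 30.0
[ 0.63945863 -0.19217091  0.2271078 ]
[ 0.63962902 -0.19200841  0.22719234]
[ 0.63980282 -0.19192877  0.22719344]
```

```bash
python3 -m crank '[[0.1,0.006,0,-0.12,0],[0.1,0.006,0,-0.2,0],[0.1,0.006,0,-0.26,0],[0.1,0.006,0,-0.32,0],[0.1,0.006,0,-0.36,0]]';python3 -m crank '[[0.1,0,0,-0.015,0],[0.1,0,0,-0.025,0],[0.1,0,0,-0.025,0]]'
```

```text
time: 26.65
position: [0.6416, -0.1917, 0.1539]
tool_rot: [-2.102, -2.334, 0.0]
ft_force: [0.0, 0.9, -0.2]
grip_width: 0.257
grip_force: 30.0
time: 27.02
position: [0.6423, -0.1921, 0.1527]
tool_rot: [2.101, 2.333, 0.003]
ft_force: [-3.5, 1.1, 11.3]
grip_width: 0.257
grip_force: 30.0
```

```bash
python3 -m crank '[[0.5,0,0,0,0],[0.5,0,0,0,0],[0.5,0,0,0,0],[0.5,0,0,0.2,0],[0.5,0,0,0.4,0]]';python3 -m crank '[[0.5,-0.25,0.1,0,0],[0.5,-0.5,0.2,0,0],[0.5,-0.75,0.28,0,0],[0.5,-0.835,0.305,0,0],[0.5,-0.835,0.305,0,0]]';python3 -m crank '[[0.5,0,0,0,0]]'; python3 - <<'E'
from h import *
for i in range(2):print(get_state()["position"]);b=get_image("top")
print(*blobs(b),sep="\n")
a=get_image("wrist");w=get_calibration("wrist");bl=blobs(a,(100,120,40),(130,255,255),60)
for x in bl:print(x,ray(w,*x[0],.05))
E
```

```text
time: 27.65
position: [0.6412, -0.1916, 0.2297]
tool_rot: [-2.102, -2.333, 0.002]
ft_force: [0.8, -0.6, 0.4]
grip_width: 0.498
grip_force: 0.0
time: 28.28
position: [0.474, -0.1302, 0.2298]
tool_rot: [-2.101, -2.335, -0.004]
ft_force: [0.5, -0.5, -0.6]
grip_width: 0.499
grip_force: 0.0
time: 28.4
position: [0.4754, -0.131, 0.2298]
tool_rot: [2.102, 2.333, 0.0]
ft_force: [-0.2, -0.2, 0.4]
grip_width: 0.503
grip_force: 0.0
[ 0.47538552 -0.1309851   0.22977184]
[ 0.475394   -0.13113497  0.22962319]
((np.float64(271.5), np.float64(174.2)), (264, 164, 12, 24, 134))
((np.float64(315.1), np.float64(183.1)), (301, 165, 28, 34, 683))
((np.float64(357.2), np.float64(179.1)), (348, 167, 19, 20, 169))
((np.float64(455.4), np.float64(239.3)), (436, 227, 42, 29, 840))
((np.float64(225.1), np.float64(175.9)), (206, 157, 40, 39, 1233)) [ 0.41537647 -0.12601484  0.05      ]
((np.float64(284.9), np.float64(186.1)), (266, 167, 39, 40, 1166)) [ 0.47727168 -0.13027898  0.05      ]
((np.float64(217.1), np.float64(233.1)), (200, 214, 37, 41, 1181)) [ 0.41007116 -0.1896446   0.05      ]
```

```bash
python3 -m crank '[[0.5,0,0,-0.25,0],[0.5,0,0,-0.5,0],[0.5,0,0,-0.75,0],[0.5,0,0,-0.86,0],[0.5,0,0,-0.86,0]]';python3 -m crank '[[0.1,0,0,0,0],[0.1,0,0,0,0],[0.1,0,0,0,0],[0.1,0,0,0,0],[0.1,0,0,0,0]]' 30;python3 -m crank '[[0.1,0,0,0.15,0],[0.1,0,0,0.4,0],[0.1,0,0,0.65,0],[0.1,0.05,0.02,0.85,0],[0.1,0.25,0.1,0.85,0]]'
```

```text
time: 29.18
position: [0.4732, -0.1313, 0.0558]
tool_rot: [-2.102, -2.332, 0.007]
ft_force: [0.7, -0.0, 0.2]
grip_width: 0.502
grip_force: 0.0
time: 29.8
position: [0.4756, -0.1308, 0.0586]
tool_rot: [2.101, 2.334, 0.002]
ft_force: [-0.5, 0.3, 7.4]
grip_width: 0.259
grip_force: 30.0
time: 30.42
position: [0.5261, -0.1122, 0.232]
tool_rot: [2.103, 2.329, 0.012]
ft_force: [-0.3, -1.5, 0.1]
grip_width: 0.255
grip_force: 30.0
```

```bash
python3 -m crank '[[0.1,0.25,0.11,0,0],[0.1,0.5,0.22,0,0],[0.1,0.592,0.266,0,0],[0.1,0.592,0.266,0,0],[0.1,0.592,0.266,0,0]]';python3 -m crank '[[0.1,0,0,0,0],[0.1,0,0,0,0]]'; python3 - <<'E'
from h import *
for i in range(2):print(get_state()["position"]);b=get_image("top")
E
```

```text
time: 31.05
position: [0.642, -0.0588, 0.2275]
tool_rot: [-2.104, -2.333, 0.002]
ft_force: [-0.1, 0.5, -0.3]
grip_width: 0.257
grip_force: 30.0
time: 31.3
position: [0.6425, -0.0581, 0.2281]
tool_rot: [-2.104, -2.333, -0.002]
ft_force: [0.6, -0.3, -0.8]
grip_width: 0.261
grip_force: 30.0
[ 0.64247877 -0.05813024  0.22813099]
[ 0.64261678 -0.05794333  0.22807052]
```

Home TCP z is about 0.0586+0.095 = 0.1536, which is a 0.0745 m drop.

```bash
python3 -m crank '[[0.1,0.006,0,-0.12,0],[0.1,0.006,0,-0.2,0],[0.1,0.006,0,-0.26,0],[0.1,0.006,0,-0.32,0],[0.1,0.006,0,-0.36,0]]';python3 -m crank '[[0.1,0,0,-0.015,0],[0.1,0,0,-0.025,0],[0.1,0,0,-0.025,0]]'
```

```text
time: 32.02
position: [0.6441, -0.0576, 0.1549]
tool_rot: [-2.102, -2.334, 0.0]
ft_force: [-0.7, 0.3, 0.5]
grip_width: 0.261
grip_force: 30.0
time: 32.4
position: [0.6449, -0.0578, 0.1538]
tool_rot: [2.102, 2.334, 0.003]
ft_force: [-5.2, 1.3, 12.3]
grip_width: 0.263
grip_force: 30.0
```

```bash
python3 -m crank '[[0.5,0,0,0,0],[0.5,0,0,0,0],[0.5,0,0,0,0],[0.5,0,0,0.2,0],[0.5,0,0,0.4,0]]';python3 -m crank '[[0.5,-0.25,-0.14,0,0],[0.5,-0.5,-0.28,0,0],[0.5,-0.75,-0.42,0,0],[0.5,-0.95,-0.53,0,0],[0.5,-0.95,-0.53,0,0]]';python3 -m crank '[[0.5,-0.228,-0.125,0,0],[0.5,-0.228,-0.125,0,0],[0.5,-0.228,-0.125,0,0]]'; python3 - <<'E'
from h import *
for i in range(2):print(get_state()["position"]);b=get_image("top")
print(*blobs(b),sep="\n")
a=get_image("wrist");w=get_calibration("wrist");bl=blobs(a,(100,120,40),(130,255,255),60)
for x in bl:print(x,ray(w,*x[0],.05))
E
```

```text
time: 33.02
position: [0.6438, -0.0575, 0.2308]
tool_rot: [-2.102, -2.334, 0.002]
ft_force: [1.2, -0.2, 0.2]
grip_width: 0.498
grip_force: 0.0
time: 33.65
position: [0.4518, -0.1657, 0.2307]
tool_rot: [-2.107, -2.329, -0.005]
ft_force: [0.6, 1.0, 0.7]
grip_width: 0.504
grip_force: 0.0
time: 34.02
position: [0.4096, -0.1878, 0.2308]
tool_rot: [2.101, 2.335, 0.002]
ft_force: [-0.0, 0.2, 0.0]
grip_width: 0.502
grip_force: 0.0
[ 0.40958334 -0.18781069  0.23081341]
[ 0.40966419 -0.187713    0.2306819 ]
((np.float64(271.5), np.float64(174.1)), (264, 164, 12, 24, 135))
((np.float64(313.9), np.float64(186.5)), (301, 165, 28, 34, 495))
((np.float64(361.1), np.float64(186.5)), (348, 167, 28, 32, 498))
((np.float64(469.1), np.float64(235.8)), (461, 227, 17, 21, 238))
((np.float64(284.0), np.float64(186.6)), (265, 168, 39, 39, 1175)) [ 0.41067758 -0.18770311  0.05      ]
((np.float64(553.1), np.float64(251.7)), (544, 230, 16, 41, 463)) [ 0.7131642  -0.22935387  0.05      ]
```

```bash
python3 -m crank '[[0.5,0,0,-0.25,0],[0.5,0,0,-0.5,0],[0.5,0,0,-0.75,0],[0.5,0,0,-0.865,0],[0.5,0,0,-0.865,0]]';python3 -m crank '[[0.1,0,0,0,0],[0.1,0,0,0,0],[0.1,0,0,0,0],[0.1,0,0,0,0],[0.1,0,0,0,0]]' 30;python3 -m crank '[[0.1,0,0,0.15,0],[0.1,0,0,0.4,0],[0.1,0,0,0.65,0],[0.1,0,0,0.87,0],[0.1,0,0,0.87,0]]'
python3 - <<'E'
from h import *
get_image("top");print(get_state()["position"]);b=get_image("top");a=get_image("wrist");w=get_calibration("wrist");print(*blobs(b),sep="\n")
E
```

```text
time: 34.8
position: [0.4073, -0.1883, 0.056]
tool_rot: [-2.1, -2.333, 0.008]
ft_force: [-0.2, -1.1, 0.3]
grip_width: 0.503
grip_force: 0.0
time: 35.42
position: [0.4096, -0.1886, 0.0585]
tool_rot: [2.101, 2.334, 0.002]
ft_force: [-0.2, 1.4, 6.1]
grip_width: 0.26
grip_force: 30.0
time: 36.05
position: [0.4106, -0.1892, 0.2347]
tool_rot: [2.099, 2.331, 0.008]
ft_force: [-1.0, -0.3, -2.0]
grip_width: 0.263
grip_force: 30.0
[ 0.40928637 -0.1887962   0.23261603]
((np.float64(271.4), np.float64(174.3)), (264, 164, 12, 24, 135))
((np.float64(313.9), np.float64(186.5)), (301, 165, 28, 34, 497))
((np.float64(361.2), np.float64(186.3)), (348, 166, 28, 33, 504))
((np.float64(469.7), np.float64(235.6)), (461, 227, 17, 20, 218))
```

```bash
python3 -m crank '[[0.1,0.07,-0.25,0.05,0],[0.1,0.15,-0.5,0.1,0],[0.1,0.22,-0.75,0.1,0],[0.1,0.29,-0.95,0.1,0],[0.1,0.29,-0.95,0.1,0]]';python3 -m crank '[[0.1,0.07,-0.275,0,0],[0.1,0.07,-0.275,0,0],[0.1,0.07,-0.275,0,0],[0.1,0.07,-0.275,0,0]]'
python3 - <<'E'
from h import *
get_image("top");print(get_state()["position"]);a=get_image("wrist");w=get_calibration("wrist");cv2.imwrite("pics/w9.png",cv2.resize(a,(800,600))[:,:,::-1])
np.save("w9.npy",dict(w),allow_pickle=True);print(np.array(proj(w,[.482,-.434,.14]))/.7)
print(*blobs(a),sep="\n")
E
```

```text
time: 36.83
position: [0.4638, -0.3824, 0.2484]
tool_rot: [-2.109, -2.324, 0.012]
ft_force: [-0.1, 0.7, -0.3]
grip_width: 0.261
grip_force: 30.0
time: 37.33
position: [0.4815, -0.4314, 0.2519]
tool_rot: [-2.099, -2.337, -0.003]
ft_force: [-0.1, -0.3, -0.3]
grip_width: 0.262
grip_force: 30.0
[ 0.48160452 -0.43154062  0.25207285]
[403.62382745 298.30887831]
((np.float64(285.3), np.float64(181.4)), (252, 141, 67, 85, 4085))
```

View pics/w9.png

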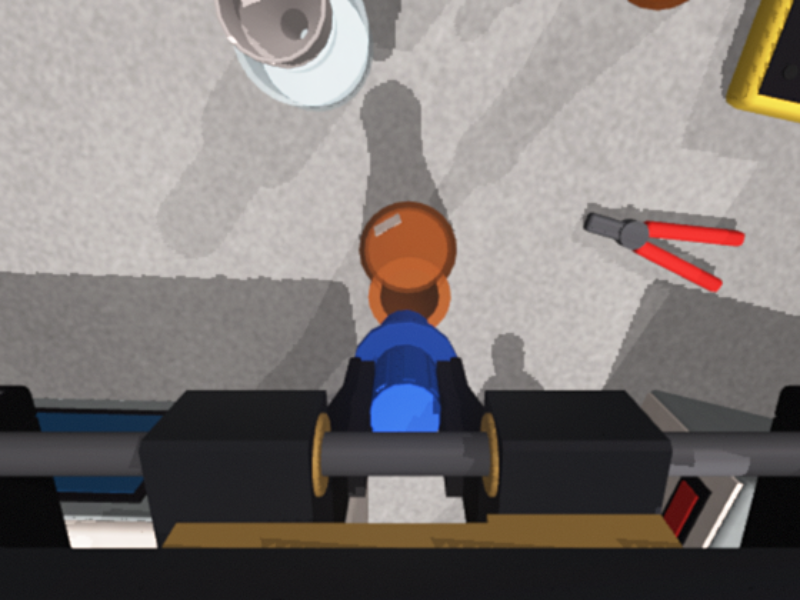

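```bash
python3 - <<'E'
from h import *
w=np.load("w9.npy",allow_pickle=True).item()
print(ray(w,410*.7,295*.7,.138),ray(w,408*.7,248*.7,.01),ray(w,410*.7,299*.7,.138))
for i in range(2):print(get_state()["position"]);get_image("top")
E
```

```text
[ 0.48561984 -0.43216559  0.138     ] [ 0.48526662 -0.42987389  0.01      ] [ 0.48589667 -0.43464672  0.138     ]
[ 0.48162757 -0.43171302  0.25216182]
[ 0.4815254  -0.43198661  0.25217399]
```

```bash
python3 -m crank '[[0.1,0.008,-0.002,-0.12,0],[0.1,0.008,-0.002,-0.24,0],[0.1,0.008,-0.002,-0.32,0],[0.1,0.008,-0.002,-0.38,0],[0.1,0.008,-0.002,-0.44,0]]';python3 -m crank '[[0.1,0,0,-0.03,0],[0.1,0,0,-0.05,0],[0.1,0,0,-0.065,0],[0.1,0,0,-0.065,0]]'
```

```text
time: 38.15
position: [0.4825, -0.4341, 0.1634]
tool_rot: [2.102, 2.334, 0.0]
ft_force: [-0.4, -0.8, -1.0]
grip_width: 0.262
grip_force: 30.0
time: 38.65
position: [0.4829, -0.4348, 0.1536]
tool_rot: [2.1, 2.332, 0.002]
ft_force: [-2.4, 3.2, 12.2]
grip_width: 0.26
grip_force: 30.0
```

```bash
python3 -m crank '[[0.5,0,0,0,0],[0.5,0,0,0,0],[0.5,0,0,0,0],[0.5,0,0,0.3,0],[0.5,0,0,0.6,0]]';python3 -m crank '[[0.5,0.02,0.2,0.2,0],[0.5,0.04,0.5,0.2,0],[0.5,0.06,0.75,0.2,0],[0.5,0.08,1,0.2,0],[0.5,0.08,1,0.2,0]]';python3 -m crank '[[0.5,0.02,0.3,0,0],[0.5,0,0.6,0,0],[0.5,0,0.9,0,0],[0.5,0,1,0,0],[0.5,0,1,0,0]]';python3 -m crank '[[0.5,-0.02,0.3,0,0],[0.5,-0.1,0.6,0,0],[0.5,-0.3,0.8,0,0],[0.5,-0.5,1,0,0],[0.5,-0.7,1,0,0]]';python3 -m crank '[[0.5,-0.3,0.5,0,0],[0.5,-0.4,0.7,0,0],[0.5,-0.4,0.7,0,0],[0.5,-0.4,0.7,0,0],[0.5,-0.4,0.7,0,0]]'
python3 - <<'E'
from h import *
b=get_image("top");c=get_calibration("top");np.save("tf.npy",b)
print("amber",*blobs(b),sep="\n")
print("blue",*blobs(b,(105,120,60),(130,255,255),60),sep="\n")
for n,X in dict(s_a=(.6412,-.192,.1425),s_b=(.644,-.0577,.1425),s_c=(.483,-.4335,.1425),s2=(.4136,-.1264,.052),lid=(.643,.1175,.108),fun=(.3955,-.283,.132)).items():
    print(n,X,np.round(proj(c,X),1))
g=cv2.GaussianBlur(cv2.cvtColor(b,cv2.COLOR_RGB2GRAY),(3,3),0)
for n,(x,y) in dict(lid=(254,186),fun=(402,272)).items():
    u,v=[int(k) for k in proj(c,(.643,.1175,.108) if n=="lid" else (.3955,-.283,.132))]
    r=g[v-30:v+30,u-30:u+30];k=cv2.HoughCircles(cv2.resize(r,None,fx=4,fy=4,interpolation=cv2.INTER_CUBIC),cv2.HOUGH_GRADIENT,1.5,200,param1=80,param2=25,minRadius=30,maxRadius=90)
    if k is not None:print(n,[u-30+k[0,0,0]/4,v-30+k[0,0,1]/4,k[0,0,2]/4])
E
```

```text
time: 39.28
position: [0.4819, -0.4334, 0.2712]
tool_rot: [-2.101, -2.333, 0.001]
ft_force: [1.1, -0.0, -0.7]
grip_width: 0.493
grip_force: 0.0
time: 39.9
position: [0.5003, -0.2275, 0.3101]
tool_rot: [-2.088, -2.345, -0.005]
ft_force: [1.0, -0.8, -0.9]
grip_width: 0.503
grip_force: 0.0
time: 40.52
position: [0.4982, -0.0335, 0.3104]
tool_rot: [2.1, 2.336, -0.001]
ft_force: [-0.4, -0.7, -1.0]
grip_width: 0.502
grip_force: 0.0
time: 41.15
position: [0.3563, 0.1691, 0.3103]
tool_rot: [-2.093, -2.342, 0.0]
ft_force: [-0.0, -1.7, 0.1]
grip_width: 0.499
grip_force: 0.0
time: 41.78
position: [0.2803, 0.3043, 0.3105]
tool_rot: [2.107, 2.33, -0.001]
ft_force: [-0.0, -0.0, 0.2]
grip_width: 0.497
grip_force: 0.0
amber
((np.float64(271.2), np.float64(176.5)), (264, 164, 12, 30, 158))
((np.float64(313.8), np.float64(186.5)), (301, 165, 28, 34, 499))
((np.float64(361.2), np.float64(186.2)), (348, 166, 28, 33, 504))
((np.float64(450.7), np.float64(240.4)), (436, 227, 35, 29, 619))
blue
((np.float64(319.0), np.float64(173.7)), (312, 167, 15, 15, 174))
((np.float64(371.0), np.float64(174.4)), (364, 167, 15, 16, 172))
((np.float64(469.8), np.float64(235.7)), (461, 228, 19, 17, 203))
((np.float64(342.9), np.float64(265.2)), (336, 258, 15, 15, 166))
s_a (0.6412, -0.192, 0.1425) [370.5 174.4]
s_b (0.644, -0.0577, 0.1425) [318.4 173.5]
s_c (0.483, -0.4335, 0.1425) [468.8 235.4]
s2 (0.4136, -0.1264, 0.052) [342.9 265.2]
lid (0.643, 0.1175, 0.108) [251.3 177.1]
fun (0.3955, -0.283, 0.132) [409.6 270.7]
lid [np.float32(251.5625), np.float32(177.1875), np.float32(17.475)]
fun [np.float32(410.3125), np.float32(271.6875), np.float32(10.7625)]
```

```bash
python3 -c "
from bench import *
print(close_job())"
```

```text
the job is handed in; nothing more can be done
None
```

The job is handed in: heat off, lidded jug on the mat, funnel in the jar, all three flasks stoppered and the spare stopper in the rack. My last camera check matched except for two things it couldn't confirm, that the knob is still off (seen off right after turning) and that the lid is flat; the verdict was not shown.

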